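# Open the sample carrier and pack the kit cartons into its corner

### The arm

A 6-joint arm with a two-finger parallel gripper is mounted at the origin on the work surface. World frame = base frame: x ahead of the robot, y to its left, z up, the work surface at z = 0. Lengths are in m, angles in rad, forces in N, time in s.
With the tool pointing down it reaches from about 0.3 to 0.85 m from the base axis. Payload 4.2 kg.
Tool frame: the origin (TCP) lies at the very end of the fingers, on their centre line; the grasp point (between the pads) lies 19 mm behind it; z points along the fingers, y is the line along which they close (so a half turn about z gives the same grasp; the last joint's range is limited). The gripper opens to 91 mm and grips with 3 to 60 N. Pads are 32 mm wide; open, the fingers measure 118 mm over their backs; the gripper's body (76 mm by 178 mm) begins 60 mm behind the grasp point.
Start: joints at [-1.177, 0.32, 1.565, -0, 1.257, -0.02], TCP at [0.231, -0.526, 0.214] pointing down, gripper open.
Joint ranges: [-3.11, 3.11], [-0.84, 2.01], [0.21, 2.61], [-1.34, 4.49], [0.05, 2.63], [-2.56, 2.56]. Speed limits (rad/s): [2.57, 2.57, 3.14, 3.14, 3.14, 3.14].

### API

Orientations are given as a unit quaternion [w, x, y, z].
In Python, from cell import robot, viewer, status, job gives the robot as it stands (robot), with the cameras (viewer), the readings (status) and the job (job).
- The arm moves only by the shell command python3 nudge.py FILE, which reads ROWS from the file FILE. ROWS is a JSON list of rows, 1 to 10 of them, each of 7 numbers: dx, dy, dz in shares of the most that a row can go, 1 being 62.5 mm, then a rotation vector rx, ry, rz in a scale on which 1.0 is pi/2 rad, then the finger opening in m; each row shifts and turns the commanded pose from where the row before left it, along the tool's axes as they then stand; what a row does not reach is not made up. A row lasts 1/8 s, in which the tool goes at most 0.0625 m and 0.188 rad, less where a joint would pass 70% of its speed; a pose out of reach is approached as far as the arm can. The fingers move at their own pace and stop on an object; the grip force is fixed at half the most. Time passes only in rows, so rows that do not move let the fingers close. It prints the time, the measured TCP pose, the force, the opening and the grip force at its end. No shift or turn number may pass 1 either way. Input that does not fit is refused with a message, and nothing moves.
- status.observe(): the state, without advancing time (a new reading comes with each control period).
- viewer.get_image(name): name is "side" or "top" or "wrist"; returns the picture (400x640x3 uint8, blue, green, red); there is no depth.
- viewer.calibration(name): a dict with "fx", "fy", "cx", "cy" (pixels), "origin" and "orientation" of the camera in the world; the wrist camera has in their place "T_tool_cam" (4x4, takes a point from camera to tool coordinates, whose origin is the TCP and whose axes are the flange's). Camera axes: x right, y up, looking along -z (the intrinsics and any distortion apply to the point x, -y, -z); pixel columns grow to the right and rows downward; lengths in m; the calibration is good to about 2 mm. A picture is of the moment at which its call begins: read the wrist's pose just before it. calibration takes no time and is no camera call.
- job.hand_in(): hands the job in; it is judged then, once.
The state is a dict: "clock": time; "q": joint angles; "joint_vel": joint speeds; "effort": joint torques, N m; "tcp_pos": TCP position; "eef_rot": TCP orientation; "force": force on the tool from outside, world axes, zero at the start; "moment": the same for the moment, N m; "gripper_width": finger opening in m; "grip_force": force on a finger pad.
Only numpy, scipy, OpenCV 4.12 (cv2) and the standard library are available. Lean on these libraries where they do the work, as an engineer would, in place of code of your own. Each camera call takes 0.05 s, during which the arm holds its last target. There are 200 camera calls.

### The job

Press the release button under the lip of the grey carrier case so that its lid springs fully open. Push the carton standing loose inside snugly and squarely into the tray's corner at the hinge side nearest the robot, and let go of it; only then pack the matching carton from the bench beside it on the button's side, upright and the same way round, snug against both the first carton and the same near wall. Handle the case and the cartons gently, and leave the tube rack, bottle and scanner alone.

Things in the scene. Friction and masses are not known exactly. Their poses are not given: they have to be found in the camera images.
- case: Grey clamshell case screwed to the bench, shut at first. Origin: on the bench under the tray's centre. x: from the button's end to the hinge, within 0.2 rad of world +y; y: towards the robot (about world -x); z up. Tray outside 137 x 127 mm (x, y), inside 125 x 115, walls 6 thick, wall tops z = 42, inner floor z = 6. Shut, the lid reaches z = 93 mm. Bears 60 N from the gripper.
- corner (a point): The tray's reference corner on the inner floor, where the hinge-side wall and the near wall (the one nearest the robot) meet: x = +62.5, y = +57.5, z = 6 mm of the case.
- lid (a joint): Angle of the sprung lid (rad): 0 = shut and latched, 2.0 = open at its stop, leaning 25 degrees past vertical. Hinge line along the case's y at x = +72.5, z = 42 mm. Once the latch lets go, the spring swings it to the stop in about a second and keeps it there.
- visor (a point): Middle of the outer lower edge of the lid's visor, a lip 76 mm wide and 6 mm thick. Shut, it is at x = -110, z = 86 mm of the case and covers the button from straight above; it swings away with the lid.
- release_top (a point): Centre of the face of the release button on the snout at the end of the case oppopoint the hinge: a plain metal disc, 24 mm diameter, at x = -98, y = 0, z = 36 mm of the case while out. Its z axis points straight out of the face, away from the case and up, 40 degrees from vertical; its y axis is the case's y. The button slides in along -z.
- release (a joint): How far the button is pressed in (m): 0 = out, 0.009 = end stop. The spring takes about 1.4 N at first, 4.7 N at 6 mm, where the latch lets go, and 6.3 N at the end stop. It comes out again when released.
- carton_in: White kit carton, brown band near its foot, standing loose in the tray: 45 x 60 x 72 mm (its x, y, z), 80 to 170 g. Origin: centre of its underside. x, y within 0.15 rad of the case's, so the 60 mm side runs along the case's y. It stands 36 mm above the tray walls. In the corner its origin is at x = +40, y = +27.5, z = 6 mm of the case.
- carton_out: Carton like the first, 45 x 60 x 72 mm, on the bench between robot and case, to the left or right. Origin: centre of its underside; x within 0.3 rad of world +y. Packed, its origin is at x = -5, y = +27.5, z = 6 mm of the case, 60 mm side along the case's y. Cartons bear 90 N against the case, jolts included.
- rack: Bystander: white foam block 110 x 70 x 40 mm full of capped sample tubes, 87 mm high in all, beside carton_out, on the other side. Origin: centre of its underside, 110 mm side along x.
- bottle: Bystander: white closed bottle, 48 mm diameter, 120 mm high. Origin: centre of its underside.
- scanner: Bystander: hand scanner lying on the bench, about 170 x 50 x 34 mm, long along its x. Origin: on its underside, near the middle.

How it is judged:
On the way, in this order (a step that is already met when the one before it is completed fails the run):
1. the release button is pressed in far enough to free the latch (value of joint release above 0.005 m).
2. the lid has sprung open to its stop (value of joint lid above 1.9 rad), for 0.1 s.
3. the loose carton is in the reference corner, let go, while the second is still outside the case (x of carton_in in the frame of case above 0.0365 m and y of carton_in in the frame of case above 0.024 m and z of carton_in in the frame of case below 0.009 m and angle between carton_in's own z axis and vertical below 0.08 rad and angle between the x axis of carton_in and the x axis of case, either way round below 0.08 rad and contact force between the fingers and carton_in below 0.1 N and horizontal distance between carton_out and case above 0.11 m), for 0.2 s.
At the end, for the whole second after the job is handed in: Lid open over 1.9 rad. Both cartons upright on the tray floor, at rest, square to the case within 0.08 rad: first within 3.5 mm of hinge-side and near walls, second beside it within 3.5 mm of the near wall, gaps from hinge-side wall to second carton 5.5 mm at most in all (value of joint lid above 1.9 rad and x of carton_in in the frame of case above 0.0365 m and y of each of carton_in, carton_out in the frame of case above 0.024 m and z of each of carton_in, carton_out in the frame of case below 0.009 m and angle between each of carton_in, carton_out's own z axis and vertical below 0.08 rad and angle between the x axis of each of carton_in, carton_out and the x axis of case, either way round below 0.08 rad and x of carton_out in the frame of case between -0.0105 and 0.01 m and linear speed of each of carton_in, carton_out below 0.02 m/s); the robot touches nothing.
It fails at once if a bystander is shifted by more than 30 mm (distance of any of rack, bottle, scanner from where it was at the start of the episode above 0.03 m).
It fails at once if the gripper or arm strikes or forces the case, its lid or button (over 60 N) (contact force between any of the arm, the fingers and case above 60 N).
It fails at once if a carton is crushed against the case (over 90 N) (contact force between any of carton_in, carton_out and case above 90 N).
It also fails if it takes over 64 s, if anything falls off the work surface, if the arm or the gripper's body presses on something with over 40 N, if the wrist force passes 120 N, or if a joint passes its speed limit or range.

## Working session

There is one attempt and no reset: what is moved stays moved. The work goes in short steps, Python scripts to look and compute and a shell command to move; the robot and the scene stay as the last step left them, time stands still between calls to the robot, and variables do not carry over. Pictures are saved under pics/ and viewed, at most 12 in all, crops included, and the job is handed in when it is done.

```bash
ls; mkdir -p pics
python3 - <<'E'
from cell import robot, viewer, status, job
import cv2,numpy as np
s=status.observe();print(s)
for n in("top","side","wrist"):
    c=viewer.calibration(n);print(n,c)
ims=[viewer.get_image(n) for n in("top","side","wrist")]
for n,i in zip(("top","side","wrist"),ims): cv2.imwrite(f"pics/{n}0.png",i)
E
```

```text
cell.py
nudge.py
pics
{'clock': 0.0, 'q': array([-1.17705631e+00,  3.20298562e-01,  1.56564047e+00, -2.76517251e-05,
        1.25739122e+00, -2.00221145e-02]), 'joint_vel': array([-0.000215  , -0.00138548, -0.00087429, -0.00123404, -0.0005047 ,
       -0.00048184]), 'effort': array([-1.13966435e-03, -4.12463844e+01, -2.31974906e+01,  7.28400657e-02,
        4.55432211e-02, -1.35810433e-04]), 'tcp_pos': array([ 0.23097668, -0.52603675,  0.21313142]), 'eef_rot': array([-8.51235105e-04,  9.78675082e-01,  2.05412583e-01, -1.74320023e-04]), 'force': array([-0.29255471, -0.90584698, -0.01914117]), 'moment': array([-0.04939249, -0.03327273,  0.00637834]), 'grip_force': 0.0, 'gripper_width': 0.09105114943057487}
top {'fx': 436.8739481907183, 'fy': 436.8739481907183, 'cx': 326.2854880276261, 'cy': 201.23119316707604, 'origin': array([ 0.45518804, -0.01106255,  1.1633982 ]), 'orientation': array([ 0.71012282,  0.03488159, -0.03120683, -0.70252046])}
side {'fx': 435.74816830474, 'fy': 435.74816830474, 'cx': 321.6755661769026, 'cy': 192.63348173029493, 'origin': array([-0.19469898,  0.81427717,  0.93474476]), 'orientation': array([-0.31675799, -0.16490291,  0.41254338,  0.8380211 ])}
wrist {'fx': 336.84019388078605, 'fy': 336.84019388078605, 'cx': 314.6894961074216, 'cy': 199.33879236027676, 'T_tool_cam': array([[-6.13128324e-04,  9.63359520e-01,  2.68212712e-01,
         7.50080296e-02],
       [ 9.99999812e-01,  5.99263382e-04,  1.33558637e-04,
         1.38645655e-03],
       [-3.20650731e-05,  2.68212744e-01, -9.63359706e-01,
        -1.71408849e-01],
       [ 0.00000000e+00,  0.00000000e+00,  0.00000000e+00,
         1.00000000e+00]])}
```

View pics/top0.png

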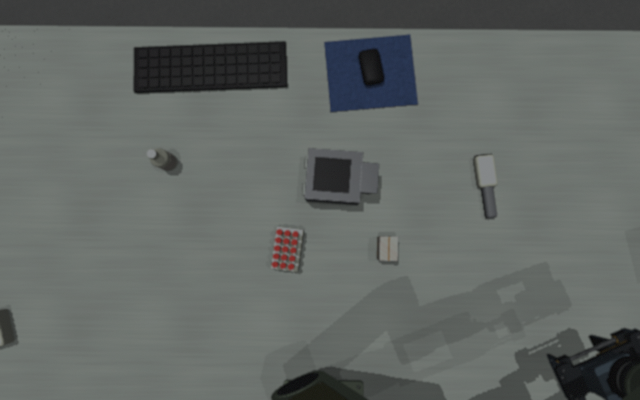

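View pics/side0.png

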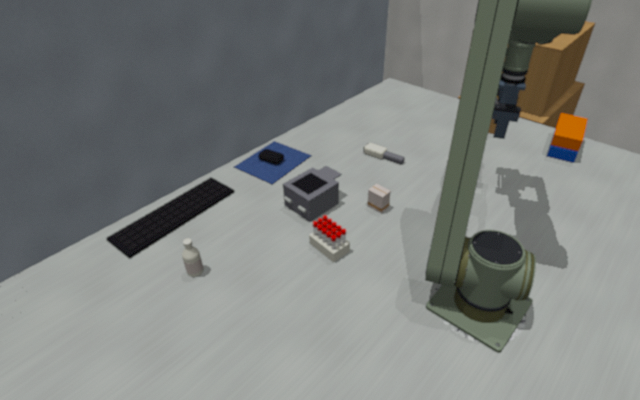

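Top view: the case is at about (333,176), with the visor at (370,178) on the right. carton_out is at (388,249), the rack at (288,248), the scanner at (486,185) and the bottle at (160,158). The side view agrees. Next come the helpers and a rough localisation.

```bash
cat > h.py <<'E'
from cell import robot, viewer, status, job
import cv2,numpy as np
from scipy.spatial.transform import Rotation as Ro
def R4(q): return Ro.from_quat([q[1],q[2],q[3],q[0]])
def tool():
    s=status.observe(); return R4(s["eef_rot"]).as_matrix(),np.array(s["tcp_pos"])
def cam(name):
    c=viewer.calibration(name)
    if name=="wrist":
        R,p=tool();T=c["T_tool_cam"];return c,R@T[:3,:3],R@T[:3,3]+p
    return c,R4(c["orientation"]).as_matrix(),np.array(c["origin"])
def cast(cm,uv,z):
    c,R,o=cm;uv=np.atleast_2d(uv).astype(float)
    d=np.c_[(uv[:,0]-c["cx"])/c["fx"],-(uv[:,1]-c["cy"])/c["fy"],-np.ones(len(uv))]@R.T
    return o+d*((z-o[2])/d[:,2])[:,None]
def proj(cm,P):
    c,R,o=cm;q=(np.atleast_2d(P)-o)@R
    return np.c_[c["cx"]+c["fx"]*q[:,0]/-q[:,2],c["cy"]-c["fy"]*q[:,1]/-q[:,2]]
def shot(name,tag):
    cm=cam(name);im=viewer.get_image(name);cv2.imwrite(f"pics/{tag}.png",im);return cm,im
def target(yaw,tilt=0):  # tool x at yaw+90deg from world x, then tilt about tool y
    x=np.array([-np.sin(yaw),np.cos(yaw),0]);z=np.array([0,0,-1.]);y=np.cross(z,x)
    return np.c_[x,y,z]@Ro.from_rotvec([0,tilt,0]).as_matrix()
def delta(Rt,pt):
    R,p=tool();return np.round(R.T@(np.array(pt)-p),4),np.round(Ro.from_matrix(R.T@Rt).as_rotvec(),4)
E
python3 - <<'E'
from h import *
cm=cam("top")
print("lid",cast(cm,[[309,150],[361,151],[361,204],[305,202],[378,178]],.09))
print("cart",cast(cm,[388,249],.072),"rack",cast(cm,[288,248],.087))
print(delta(target(0),[.50,-.06,.27]))
E
```

```text
lid [[ 0.68376837  0.03962408  0.09      ]
 [ 0.6825307  -0.09010865  0.09      ]
 [ 0.54985715 -0.09058159  0.09      ]
 [ 0.55335123  0.04758443  0.09      ]
 [ 0.6149967  -0.13247279  0.09      ]]
cart [[ 0.44003349 -0.15930297  0.072     ]] rack [[0.43997102 0.08766605 0.087     ]]
(array([ 0.4336, -0.3187, -0.0562]), array([-1.200e-03, -8.000e-04, -1.157e+00]))
```

```bash
python3 -c "
from h import *
print(delta(target(0),[.55,-.1,.30]))"
```

```text
(array([ 0.4633, -0.2621, -0.0863]), array([-1.200e-03, -8.000e-04, -1.157e+00]))
```

Units first: shifts go in shares of 62.5 mm and turns go in shares of pi/2 rad. So 0.055 m is 0.88, 0.054 m is 0.864, -0.157 rad / 1.5708 = -0.0999.

```bash
echo '[[0.8,-0.464,-0.16,0,0,-0.0796,0.0],[0.848,-0.352,-0.16,0,0,-0.0796,0.0],[0.864,-0.256,-0.16,0,0,-0.0796,0.0],[0.88,-0.128,-0.16,0,0,-0.0796,0.0],[0.88,0,-0.16,0,0,-0.0796,0.0],[0.88,0.096,-0.16,0,0,-0.0796,0.0],[0.88,0.208,-0.16,0,0,-0.0796,0.0],[0.848,0.32,-0.16,0,0,-0.0796,0.0],[0.8,0.432,-0.096,0,0,-0.0999,0.0],[0,0,0,0,0,0,0.0]]' > m.json && python3 nudge.py m.json; python3 -c "
from h import *
print(delta(target(0),[.55,-.1,.30]))
"
```

```text
clock: 1.4
tcp_pos: [0.5359, -0.1165, 0.2996]
eef_rot: [-0.0, 0.705, 0.709, 0.0]
force: [-0.3, -1.3, -0.4]
gripper_width: 0.0005
grip_force: 0.0
(array([ 0.0164,  0.0142, -0.0003]), array([ 0.0004, -0.0007,  0.0054]))
```

Run:
```python
from h import *
viewer.get_image("wrist")
cm,im=shot("wrist","w1")
```

```text
(no output)
```

View pics/w1.png

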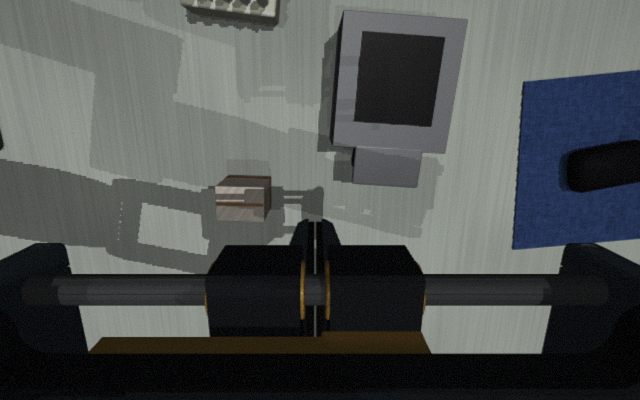

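Wrist view: the lid corners are about (344,11), (467,19), (447,152) and (335,144). The dark window spans (355..445, 31..126), and the visor's lower edge runs (352,184)–(418,187). carton_out is at about (215..271, 177..221).

Run:
```python
from h import *
cm=cam("wrist");im=cv2.imread("pics/w1.png")
g=cv2.cvtColor(im,cv2.COLOR_BGR2GRAY)
m=((g<60)*255).astype(np.uint8);m[:10]=0;m[160:]=0;m[:,:345]=0;m[:,460:]=0
cs,_=cv2.findContours(m,0,1);c=max(cs,key=cv2.contourArea)
q=cv2.approxPolyDP(c,8,True)[:,0];print("win px",q.tolist())
w=cast(cm,q,.093);print("win",w.round(4).tolist(),w.mean(0))
for n,pt in {"lid":[[344,11],[467,19],[447,152],[335,148]],"visor":[[352,185],[418,187]]}.items():
    for z in(.093,):print(n,cast(cm,pt,z).round(4).tolist())
for z in(.086,.092):print(cast(cm,[[352,185],[418,187]],z).round(4).tolist())
cv2.imwrite("pics/crop1.png",cv2.resize(np.hstack([im[160:240,190:290],im[130:210,330:430]]),None,fx=4,fy=4,interpolation=cv2.INTER_CUBIC))
```

```text
win px [[363, 31], [354, 120], [430, 126], [444, 37]]
win [[0.5828, 0.0282, 0.093], [0.5764, -0.0603, 0.093], [0.6599, -0.0668, 0.093], [0.6661, 0.0226, 0.093]] [ 0.62128782 -0.01907276  0.093     ]
lid [[0.563, 0.0466, 0.093], [0.6876, 0.0393, 0.093], [0.6816, -0.0953, 0.093], [0.5561, -0.0908, 0.093]]
visor [[0.5763, -0.1332, 0.093], [0.6524, -0.1355, 0.093]]
[[0.5771, -0.1348, 0.086], [0.6546, -0.1372, 0.086]]
[[0.5764, -0.1334, 0.092], [0.6527, -0.1358, 0.092]]
```

View pics/crop1.png

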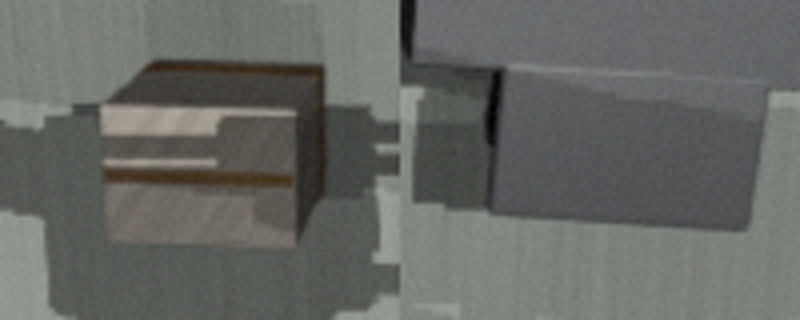

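The crop sharpens the visor corners to (353,183) and (417,187.5). The case origin comes out at about (0.622,-0.025) with yaw about -0.072. The visor and lid corners agree on this.

```bash
cat >> h.py <<'E'
C=np.array([.622,-.025,0]);A=.072
def W(x,y,z): # case -> world (m)
    return C+x*np.array([np.sin(A),np.cos(A),0])+y*np.array([-np.cos(A),np.sin(A),0])+[0,0,z]
def press(s): return W(-.098-s*.6428,0,.036+s*.766)
E
python3 -c "
from h import *
print(press(.12),delta(target(-A),[*press(.12)[:2],.2]))"
```

```text
[ 0.6094011  -0.19968224  0.12792   ] (array([-0.0805,  0.0757,  0.0993]), array([-0.0014,  0.0004,  0.0724]))
```

Converted, 0.05 m is 0.8, -0.041 m is -0.656, 0.175 rad / 1.5708 = 0.1114.

```bash
echo '[[-0.64,0.608,0.8,0,0,0.0229,0],[-0.656,0.624,0.8,0,0,0.0229,0],[0,0,0,0,0.1114,0,0],[0,0,0,0,0.1114,0,0],[0,0,0,0,0.1114,0,0],[0,0,0,0,0.1101,0,0],[0,0,0,0,0,0,0],[0,0,0,0,0,0,0]]' > m.json && python3 nudge.py m.json; python3 -c "
from h import *
print(status.observe()['q'].round(2));print(delta(target(-A,.698),press(.12)),delta(target(-A,.698),press(.03)))"
```

```text
clock: 2.5
tcp_pos: [0.5967, -0.1885, 0.2171]
eef_rot: [-0.232, 0.689, 0.64, 0.25]
force: [0.5, 0.2, 0.3]
gripper_width: 0.0003
grip_force: 0.0
[-0.62  0.58  1.33  0.58  1.63 -0.63]
(array([-0.065 ,  0.0135,  0.0619]), array([ 0.0008,  0.0022, -0.0007])) (array([-0.0648,  0.0134,  0.1518]), array([ 0.0008,  0.0022, -0.0007]))
```

Converted, 0.04 m is 0.64, 0.03 m is 0.48, 0.002 rad / 1.5708 = 0.0013.

```bash
echo '[[-0.528,0.112,0.48,0,0.0013,0,0],[-0.512,0.104,0.512,0,0,0,0],[0,0,0,0,0,0,0],[0,0,0.64,0,0,0,0],[0,0,0.64,0,0,0,0],[0,0,0,0,0,0,0],[0,0,0,0,0,0,0]]' > m.json && python3 nudge.py m.json; python3 -c "
from h import *
print(delta(target(-A,.698),press(.0)))
cm,im=shot('side','s1');u=proj(cm,press(0))[0].astype(int);print(u)
cv2.imwrite('pics/s1c.png',cv2.resize(im[u[1]-60:u[1]+60,u[0]-80:u[0]+80],None,fx=4,fy=4,interpolation=2))"
```

```text
clock: 3.38
tcp_pos: [0.6149, -0.1481, 0.069]
eef_rot: [-0.231, 0.687, 0.641, 0.252]
force: [0.4, -0.3, 0.8]
gripper_width: -0.0
grip_force: 0.0
(array([-0.0018, -0.0019,  0.0415]), array([0.0031, 0.0002, 0.0033]))
[331 182]
```

View pics/s1c.png

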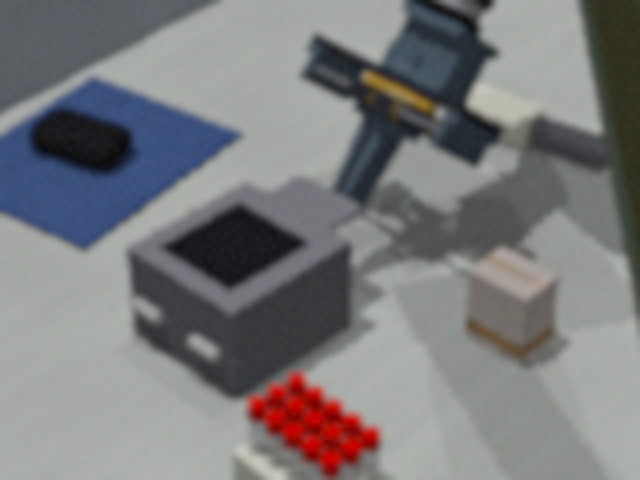

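The tip is on the button's axis, just outside and below the visor's edge at crop (350,195), with the body clear of the lid. I'll advance and watch the force.

Converted, 0.017 m is 0.272, 0.015 m is 0.24.

```bash
echo '[[-0.016,-0.016,0.272,0,0,0,0],[-0.016,-0.016,0.24,0,0,0,0],[0,0,0,0,0,0,0],[0,0,0.064,0,0,0,0],[0,0,0.048,0,0,0,0],[0,0,0,0,0,0,0]]' > m.json && python3 nudge.py m.json; python3 -c "
from h import *
print(delta(target(-A,.698),press(.0)))"
```

```text
clock: 4.18
tcp_pos: [0.6132, -0.1238, 0.0349]
eef_rot: [-0.234, 0.688, 0.64, 0.251]
force: [-0.3, -0.5, 0.5]
gripper_width: 0.0008
grip_force: 0.0
(array([ 0.0016,  0.0017, -0.0001]), array([-0.0001, -0.002 ,  0.    ]))
```

Converted, 0.002 m is 0.032, 0.0015 m is 0.024.

```bash
echo '[[0.024,0.024,0.032,0,0,0,0],[0,0,0.024,0,0,0,0],[0,0,0,0,0,0,0]]' > m.json && python3 nudge.py m.json; echo '[[0,0,0.032,0,0,0,0],[0,0,0.024,0,0,0,0],[0,0,0,0,0,0,0]]' > m.json && python3 nudge.py m.json;  python3 -c "
from h import *
print(delta(target(-A,.698),press(.0)))"
```

```text
clock: 4.55
tcp_pos: [0.6154, -0.1206, 0.0336]
eef_rot: [-0.233, 0.688, 0.64, 0.251]
force: [-0.1, -0.2, 1.0]
gripper_width: 0.0005
grip_force: 0.5
clock: 4.92
tcp_pos: [0.6155, -0.1184, 0.0309]
eef_rot: [-0.233, 0.688, 0.64, 0.251]
force: [1.0, -1.2, 3.6]
gripper_width: 0.0005
grip_force: 1.8
(array([-0.0001, -0.0002, -0.0067]), array([ 0.0009, -0.0019,  0.0003]))
```

Converted, 0.0015 m is 0.024.

```bash
echo '[[0,0,0.024,0,0,0,0],[0,0,0.024,0,0,0,0],[0,0,0,0,0,0,0]]' > m.json && python3 nudge.py m.json; python3 -c "
from h import *
cm,im=shot('side','s2');cm0=cv2.imread('pics/s1.png');print((cv2.absdiff(im,cm0)[130:240,240:380]>40).sum())"
```

```text
clock: 5.3
tcp_pos: [0.6156, -0.1164, 0.0285]
eef_rot: [-0.233, 0.688, 0.64, 0.251]
force: [0.7, -2.3, 5.0]
gripper_width: 0.0003
grip_force: 2.7
7300
```

```bash
echo '[[0,0,0,0,0,0,0],[0,0,0,0,0,0,0],[0,0,0,0,0,0,0],[0,0,0,0,0,0,0],[0,0,0,0,0,0,0],[0,0,0,0,0,0,0]]' > m.json && python3 nudge.py m.json; python3 -c "
from h import *
cm,im=shot('side','s3')
cv2.imwrite('pics/s3c.png',cv2.resize(im[100:250,230:430],None,fx=4,fy=4,interpolation=2))"
```

```text
clock: 6.1
tcp_pos: [0.6156, -0.1165, 0.0286]
eef_rot: [-0.233, 0.688, 0.64, 0.251]
force: [1.5, -2.8, 4.8]
gripper_width: 0.0004
grip_force: 2.7
```

View pics/s3c.png

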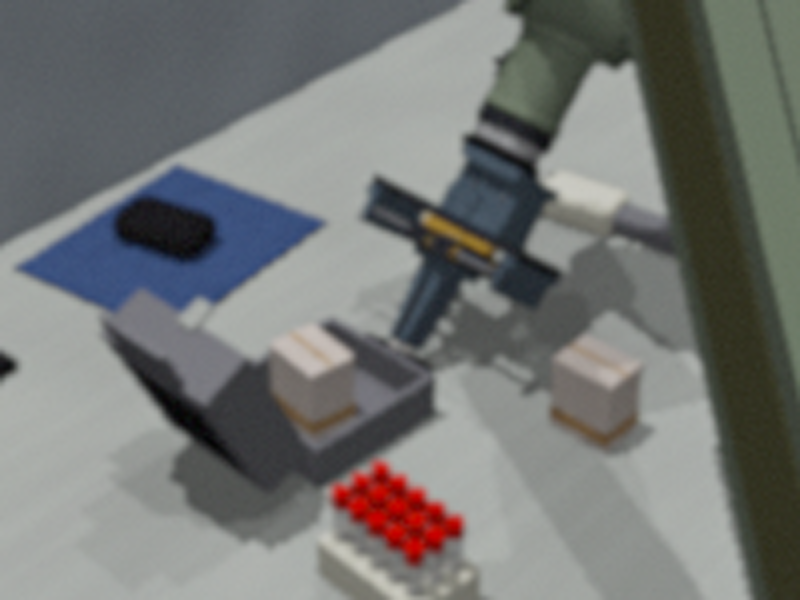

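Lid fully open. carton_in stands in the tray at about crop (312,375), and the tip is still on the button. I'll retreat and look from above.

Converted, -0.05 m is -0.8, -0.04 m is -0.64, -0.174 rad / 1.5708 = -0.1108.

```bash
echo '[[0,0,-0.64,0,0,0,0],[0,0,-0.8,0,0,0,0.0],[0,0,-0.8,0,-0.1108,0,0.091],[0,0,-0.64,0,-0.1108,0,0.091],[0,0,-0.48,0,-0.1108,0,0.091],[0.16,0,-0.48,0,-0.1108,0,0.091],[0.8,0,0,0,0,0,0.091],[0,0,0,0,0,0,0.091],[0,0,0,0,0,0,0.091]]' > m.json && python3 nudge.py m.json;python3 -c "
from h import *
print(delta(target(-A),[*W(-.06,.05,0)[:2],.28]))"
```

```text
clock: 7.28
tcp_pos: [0.6099, -0.1823, 0.2285]
eef_rot: [-0.002, 0.732, 0.682, 0.0]
force: [0.3, -0.7, -0.9]
gripper_width: 0.0678
grip_force: 0.0
(array([ 0.098 , -0.0493, -0.051 ]), array([-0.0024, -0.0033,  0.0009]))
```

Converted, 0.048 m is 0.768, -0.025 m is -0.4.

```bash
echo '[[0.768,-0.4,-0.4,0,0,0,0.091],[0.768,-0.4,-0.4,0,0,0,0.091],[0,0,0,0,0,0,0.091],[0,0,0,0,0,0,0.091],[0,0,0,0,0,0,0.091]]' > m.json && python3 nudge.py m.json;python3 -c "
from h import *
cm,im=shot('wrist','w2')
print(proj(cm,[W(.0625,.0575,.006),W(-.0625,.0575,.042),W(.0625,-.0575,.042)]))
print(tool())"
```

```text
clock: 7.9
tcp_pos: [0.5675, -0.0846, 0.2786]
eef_rot: [-0.002, 0.733, 0.681, 0.001]
force: [-0.3, 0.3, -0.4]
gripper_width: 0.0909
grip_force: 0.0
[[308.97386244  62.79795908]
 [309.12944932 168.34826924]
 [410.42743675  58.45758256]]
(array([[ 0.07375191,  0.99727482, -0.00189459],
       [ 0.99726949, -0.07374407,  0.00392007],
       [ 0.00376967, -0.00217853, -0.99999052]]), array([ 0.5675409 , -0.08446594,  0.27868655]))
```

View pics/w2.png

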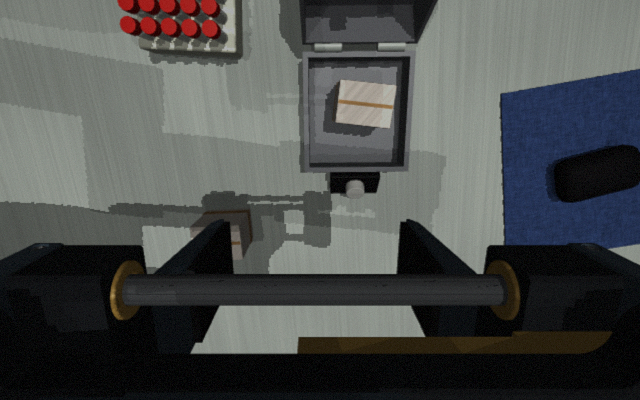

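Wrist view: the tray rim spans (303..410, 53..171) and the button is at (354,188). carton_in's top is about (340,80), (397,84), (390,128), (336,122). The rack is at upper left and carton_out is partly hidden at (225,235).

Run:
```python
from h import *
cm=cam("wrist");im=cv2.imread("pics/w2.png")
g=cv2.cvtColor(im,cv2.COLOR_BGR2GRAY)
m=((g>125)*255).astype(np.uint8);m[:60]=0;m[145:]=0;m[:,:318]=0;m[:,402:]=0
m=cv2.morphologyEx(m,cv2.MORPH_CLOSE,np.ones((7,7)))
cs,_=cv2.findContours(m,0,1);c=max(cs,key=cv2.contourArea);r=cv2.minAreaRect(c)
P=cast(cm,cv2.boxPoints(r),.078);print(cv2.boxPoints(r).round(1).tolist());print(P.round(4).tolist(),P.mean(0))
print([np.linalg.norm(P[i]-P[i-1]).round(4) for i in range(4)])
for i in range(2): d=P[i+1]-P[i];print("dir",d[:2],np.arctan2(d[1],d[0]))
rim=cast(cm,[[303,54],[410,53],[408,170],[304,171]],.042);print("rim",rim.round(4).tolist(),rim.mean(0))
print("btn",cast(cm,[354,188],.036))
v=np.vstack([im[35:205,285:425]]);cv2.imwrite("pics/w2c.png",cv2.resize(v,None,fx=3.5,fy=3.5,interpolation=2))
```

```text
[[335.1000061035156, 121.69999694824219], [340.29998779296875, 77.80000305175781], [396.0, 84.4000015258789], [390.79998779296875, 128.3000030517578]]
[[0.5933, -0.0281, 0.078], [0.6013, 0.0161, 0.078], [0.6592, 0.0053, 0.078], [0.6531, -0.0395, 0.078]] [ 0.62673909 -0.01154458  0.078     ]
[np.float64(0.0609), np.float64(0.0449), np.float64(0.0589), np.float64(0.0452)]
dir [0.00798163 0.04420397] 1.3921574446663294
dir [ 0.05788795 -0.01082954] -0.18493990007930045
rim [[0.5636, 0.0471, 0.042], [0.6835, 0.0392, 0.042], [0.6811, -0.094, 0.042], [0.5537, -0.0859, 0.042]] [ 0.62046772 -0.02341505  0.042     ]
btn [[ 0.61462191 -0.11331958  0.036     ]]
```

View pics/w2c.png

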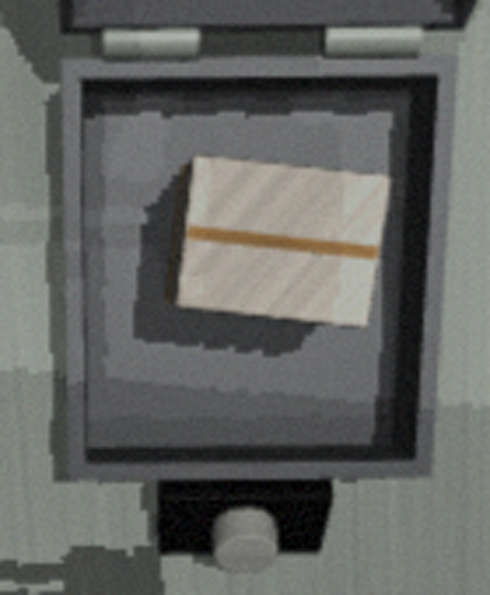

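```bash
sed -i 's/^C=.*/C=np.array([.6215,-.0225,0]);A=.072/' h.py; python3 -c "
from h import *
print(delta(target(-.18),[.6267,-.0115,.15]))"
```

```text
(array([0.0766, 0.0539, 0.1289]), array([-0.0024, -0.0037,  0.1062]))
```

Converted, 0.0386 m is 0.6176, 0.038 m is 0.608, 0.106 rad / 1.5708 = 0.0675.

```bash
echo '[[0.608,0.432,0.48,0,0,0,0.091],[0.6176,0.4304,0.48,-0.0013,-0.0025,0.0675,0.091],[0,0,0.56,0,0,0,0.091],[0,0,0.544,0,0,0,0.091],[0,0,0,0,0,0,0.091],[0,0,0,0,0,0,0.091]]' > m.json && python3 nudge.py m.json;python3 -c "
from h import *
print(delta(target(-.18),[.6267,-.0115,.049]))
shot('side','s4')"
```

```text
clock: 8.7
tcp_pos: [0.6279, -0.011, 0.1523]
eef_rot: [0.001, 0.767, 0.641, 0.001]
force: [0.7, 0.1, -0.3]
gripper_width: 0.0908
grip_force: 0.0
(array([-0.0007, -0.0014,  0.1033]), array([ 0.0034, -0.0002,  0.0011]))
```

Converted, 0.035 m is 0.56, 0.02 m is 0.32, 0.003 rad / 1.5708 = 0.0019.

```bash
echo '[[-0.008,-0.016,0.56,0.0019,0,0,0.091],[0,0,0.56,0,0,0,0.091],[0,0,0.32,0,0,0,0.091],[0,0,0.192,0,0,0,0.091],[0,0,0,0,0,0,0.091],[0,0,0,0,0,0,0.091]]' > m.json && python3 nudge.py m.json;echo '[[0,0,0,0,0,0,0.07],[0,0,0,0,0,0,0.064],[0,0,0,0,0,0,0.05],[0,0,0,0,0,0,0.05],[0,0,0,0,0,0,0.05]]' > m.json && python3 nudge.py m.json;python3 -c "
from h import *
print(delta(target(-A),W(.04,.0275,.05)))"
```

```text
clock: 9.5
tcp_pos: [0.6269, -0.0108, 0.0507]
eef_rot: [0.0, 0.767, 0.641, 0.001]
force: [-0.5, -0.8, 0.3]
gripper_width: 0.0911
grip_force: 0.0
clock: 10.12
tcp_pos: [0.626, -0.0107, 0.0495]
eef_rot: [-0.0, 0.767, 0.641, -0.0]
force: [-0.1, -0.8, 0.9]
gripper_width: 0.0601
grip_force: 30.0
(array([ 0.0244, -0.0339, -0.0005]), array([-9.00e-04, -1.00e-04, -1.06e-01]))
```

Converted, -0.002 m is -0.032, -0.053 rad / 1.5708 = -0.0337.

```bash
echo '[[0,0,-0.032,0,0,0,0.05],[0,0,0,0,0,-0.0337,0.05],[0,0,0,0,0,-0.0337,0.05],[0,0,0,0,0,0,0.05],[0,0,0,0,0,0,0.05]]' > m.json && python3 nudge.py m.json;python3 -c "
from h import *
print(delta(target(-A),W(.04,.0275,.05)))"
```

```text
clock: 10.75
tcp_pos: [0.6257, -0.0107, 0.0512]
eef_rot: [-0.001, 0.732, 0.681, -0.001]
force: [-0.2, 0.3, -1.3]
gripper_width: 0.0596
grip_force: 30.0
(array([ 0.0279, -0.0308,  0.0012]), array([-0.0016, -0.0001, -0.0007]))
```

Converted, -0.01 m is -0.16, 0.008 m is 0.128.

```bash
echo '[[0.16,-0.16,0,0,0,0,0.05],[0.128,-0.16,0,0,0,0,0.05],[0.096,-0.112,0,0,0,0,0.05],[0,0,0,0,0,0,0.05],[0,0,0,0,0,0,0.05]]' > m.json && python3 nudge.py m.json;echo '[[0.016,0,0,0,0,0,0.05],[0.016,0,0,0,0,0,0.05],[0,0,0,0,0,0,0.05]]' > m.json && python3 nudge.py m.json;echo '[[0.016,0,0,0,0,0,0.05],[0.016,0,0,0,0,0,0.05],[0,0,0,0,0,0,0.05]]' > m.json && python3 nudge.py m.json
```

```text
clock: 11.38
tcp_pos: [0.601, 0.0152, 0.0516]
eef_rot: [-0.0, 0.732, 0.681, -0.0]
force: [-0.0, -0.5, -1.2]
gripper_width: 0.0598
grip_force: 30.0
clock: 11.75
tcp_pos: [0.6009, 0.0171, 0.0513]
eef_rot: [-0.0, 0.732, 0.681, -0.0]
force: [-0.5, -0.5, -0.9]
gripper_width: 0.0598
grip_force: 30.0
clock: 12.12
tcp_pos: [0.6009, 0.0193, 0.0514]
eef_rot: [-0.0, 0.732, 0.681, -0.0]
force: [-1.0, -0.2, -1.5]
gripper_width: 0.0603
grip_force: 30.0
```

Converted, 0.001 m is 0.016.

```bash
for i in 1 2; do echo '[[0.016,0,0,0,0,0,0.05],[0.016,0,0,0,0,0,0.05],[0,0,0,0,0,0,0.05]]' > m.json && python3 nudge.py m.json|grep -E "tcp|force"; done; for i in 1 2; do echo '[[0,-0.016,0,0,0,0,0.05],[0,-0.016,0,0,0,0,0.05],[0,0,0,0,0,0,0.05]]' > m.json && python3 nudge.py m.json|grep -E "tcp|force"; done
```

```text
tcp_pos: [0.601, 0.02, 0.0514]
force: [-0.5, -4.7, -0.9]
grip_force: 30.0
tcp_pos: [0.6011, 0.0202, 0.0515]
force: [0.9, -10.7, 0.1]
grip_force: 30.0
tcp_pos: [0.6009, 0.0202, 0.0517]
force: [2.0, -9.8, -2.6]
grip_force: 30.0
tcp_pos: [0.6003, 0.0203, 0.052]
force: [5.3, -10.3, -3.0]
grip_force: 30.0
```

Converted, -0.003 m is -0.048.

```bash
echo '[[-0.048,0,0,0,0,0,0.05],[0,0,0,0,0,0,0.05]]' > m.json && python3 nudge.py m.json|grep -E "tcp|force"; for i in 1 2; do echo '[[0,-0.016,0,0,0,0,0.05],[0,-0.008,0,0,0,0,0.05],[0,0,0,0,0,0,0.05]]' > m.json && python3 nudge.py m.json|grep -E "tcp|force"; done;  python3 -c "
from h import *
print(delta(target(-A),W(.04,.0275,.05)))"
```

```text
tcp_pos: [0.5973, 0.0202, 0.0515]
force: [1.0, -2.8, -1.1]
grip_force: 30.0
tcp_pos: [0.597, 0.0203, 0.0516]
force: [3.7, -4.5, -2.7]
grip_force: 30.0
tcp_pos: [0.5969, 0.0203, 0.0517]
force: [6.5, -4.2, -5.0]
grip_force: 30.0
(array([-0.0009,  0.0001,  0.0017]), array([0.0055, 0.0005, 0.0013]))
```

Converted, 0.001 m is 0.016.

```bash
echo '[[0,0.016,0.016,0,0,0,0.05],[0,0,0.016,0,0,0,0.05],[0,0,0.016,0,0,0,0.05],[0,0,0,0,0,0,0.05]]' > m.json && python3 nudge.py m.json|grep -E "tcp|force"; echo '[[0,0,0,0,0,0,0.07],[0,0,0,0,0,0,0.091],[0,0,0,0,0,0,0.091],[0,0,0,0,0,0,0.091]]' > m.json && python3 nudge.py m.json
```

```text
tcp_pos: [0.597, 0.0203, 0.0496]
force: [2.8, -4.5, 1.9]
grip_force: 30.0
clock: 15.62
tcp_pos: [0.5947, 0.0209, 0.0482]
eef_rot: [-0.001, 0.732, 0.681, -0.0]
force: [0.3, -0.2, 0.2]
gripper_width: 0.091
grip_force: 0.0
```

Converted, -0.06 m is -0.96, -0.05 m is -0.8.

```bash
echo '[[0,0,-0.48,0,0,0,0.091],[0,0,-0.96,0,0,0,0.091],[0,0,-0.96,0,0,0,0.091],[-0.32,0,-0.96,0,0,0,0.091],[-0.8,-0.32,-0.48,0,0,0,0.091],[-0.96,-0.32,0,0,0,0,0.091],[-0.96,-0.32,0,0,0,0,0.091],[0,-0.32,0,0,0,0,0.091],[0,0,0,0,0,0,0.091],[0,0,0,0,0,0,0.091]]' > m.json && python3 nudge.py m.json
python3 - <<'E'
from h import *
cm,im=shot("wrist","w3");print(tool()[1])
P=[W(.0175,-.0025,.078),W(.0625,-.0025,.078),W(.0625,.0575,.078),W(.0175,.0575,.078)];print(proj(cm,P).round(1).tolist(), proj(cm,[.44,-.16,.072]))
E
```

```text
clock: 16.88
tcp_pos: [0.5031, -0.1612, 0.2878]
eef_rot: [-0.0, 0.732, 0.681, -0.0]
force: [-1.0, -0.1, 0.8]
gripper_width: 0.0909
grip_force: 0.0
[ 0.50325042 -0.16102583  0.28770459]
[[423.4, 13.7], [427.4, -37.1], [366.3, -37.1], [364.5, 13.7]] [[260.9036096  174.44964078]]
```

View pics/w3.png

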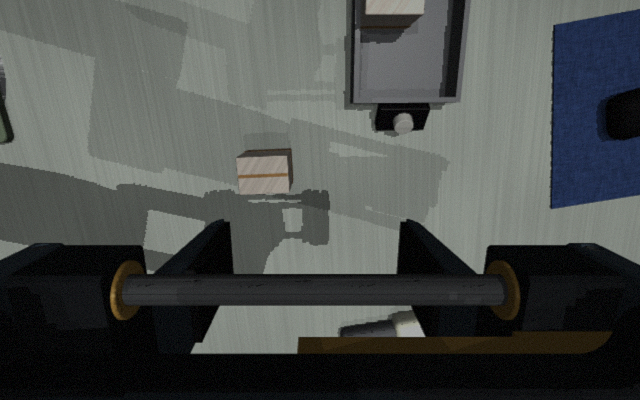

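carton_in's button-side top edge sits at row 13, columns 366–424. That is within about 1.5 px of the snug prediction (364.5–423.4, row 13.7). carton_out's top is about (237,157), (289,155), (291,194), (240,191).

Run:
```python
from h import *
cm=cam("wrist");im=cv2.imread("pics/w3.png")
g=cv2.cvtColor(im,cv2.COLOR_BGR2GRAY)
sub=im[140:205,225:305].astype(int);m=((sub[...,2]-sub[...,0]>8)&(g[140:205,225:305]>110)).astype(np.uint8)*255
m=cv2.morphologyEx(m,cv2.MORPH_CLOSE,np.ones((7,7)))
cs,_=cv2.findContours(m,0,1);c=max(cs,key=cv2.contourArea);r=cv2.minAreaRect(c)
b=cv2.boxPoints(r)+[225,140];P=cast(cm,b,.072);print(b.round(1).tolist());print(P.round(4).tolist(),P.mean(0))
print([np.linalg.norm(P[i]-P[i-1]).round(4) for i in range(4)])
for i in range(2): d=P[i+1]-P[i];print(np.arctan2(d[1],d[0]))
cv2.imwrite("pics/w3c.png",cv2.resize(im[135:210,220:310],None,fx=6,fy=6,interpolation=2))
```

```text
[[235.8, 157.4], [287.0, 155.3], [288.5, 192.6], [237.3, 194.7]]
[[0.4135, -0.1379, 0.072], [0.4726, -0.1397, 0.072], [0.4703, -0.1839, 0.072], [0.4094, -0.1822, 0.072]] [ 0.44143044 -0.16094201  0.072     ]
[np.float64(0.0445), np.float64(0.0592), np.float64(0.0443), np.float64(0.061)]
-0.02962536581416563
-1.6226495892704489
```

View pics/w3c.png

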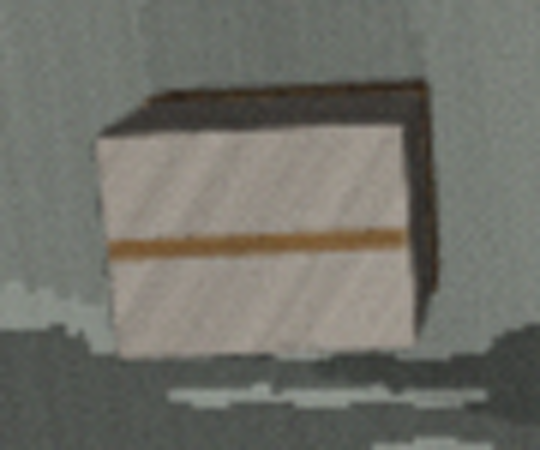

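```bash
python3 -c "
from h import *
print(delta(target(-.04),[.442,-.161,.044]))"
```

```text
(array([-0.0044, -0.0609,  0.2437]), array([-0.0007, -0.0003, -0.0308]))
```

Converted, 0.04 m is 0.64, -0.031 m is -0.496, -0.031 rad / 1.5708 = -0.0197.

```bash
echo '[[-0.064,-0.48,0.48,0,0,0,0.091],[0,-0.496,0.48,0,0,-0.0197,0.091],[0,0,0.64,0,0,0,0.091],[0,0,0.48,0,0,0,0.091],[0,0,0,0,0,0,0.091],[0,0,0,0,0,0,0.091]]' > m.json && python3 nudge.py m.json;python3 -c "
from h import *
print(delta(target(-.04),[.442,-.161,.044]))"
```

```text
clock: 17.68
tcp_pos: [0.4425, -0.1612, 0.1588]
eef_rot: [0.0, 0.721, 0.693, 0.0]
force: [0.1, -0.7, -1.3]
gripper_width: 0.0911
grip_force: 0.0
(array([ 0.0002, -0.0006,  0.1148]), array([0.0006, 0.0004, 0.    ]))
```

Converted, 0.035 m is 0.56, 0.025 m is 0.4.

```bash
echo '[[0,0,0.56,0,0,0,0.091],[0,0,0.56,0,0,0,0.091],[0,0,0.4,0,0,0,0.091],[0,0,0.232,0,0,0,0.091],[0,0,0.08,0,0,0,0.091],[0,0,0,0,0,0,0.091],[0,0,0,0,0,0,0.07],[0,0,0,0,0,0,0.064],[0,0,0,0,0,0,0.05],[0,0,0,0,0,0,0.05]]' > m.json && python3 nudge.py m.json;echo '[[0,0,0,0,0,0,0.05],[0,0,-0.32,0,0,0,0.05],[0,0,-0.64,0,0,0,0.05],[0,0,-0.64,0,0,0,0.05],[0,0,0,0,0,0,0.05],[0,0,0,0,0,0,0.05]]' > m.json && python3 nudge.py m.json;python3 -c "
from h import *
print(delta(target(-A),W(-.012,.024,.145)))
R,p=tool();print(p)"
```

```text
clock: 18.92
tcp_pos: [0.4413, -0.1613, 0.0436]
eef_rot: [-0.0, 0.721, 0.692, -0.0]
force: [0.1, 0.3, 2.2]
gripper_width: 0.0599
grip_force: 30.0
clock: 19.68
tcp_pos: [0.4401, -0.1608, 0.1422]
eef_rot: [-0.002, 0.721, 0.692, -0.001]
force: [-0.0, 0.4, -1.2]
gripper_width: 0.0597
grip_force: 30.0
(array([ 0.1343,  0.1512, -0.0032]), array([-0.0034, -0.0009,  0.031 ]))
[ 0.44012055 -0.16078081  0.14220941]
```

Converted, 0.035 m is 0.56, 0.03 m is 0.48, 0.031 rad / 1.5708 = 0.0197.

```bash
echo '[[0.32,0.32,0,0,0,0,0.05],[0.48,0.56,0,0,0,0,0.05],[0.48,0.56,0,0,0,0,0.05],[0.48,0.56,0,0,0,0.0197,0.05],[0.32,0.4,0,0,0,0,0.05],[0.064,0.048,0,0,0,0,0.05],[0,0,0,0,0,0,0.05],[0,0,0,0,0,0,0.05]]' > m.json && python3 nudge.py m.json;python3 - <<'E'
from h import *
print(delta(target(-A),[.5982,-.0329,.052]))
cm,im=shot("side","s5");cv2.imwrite("pics/s5c.png",cv2.resize(im[110:240,240:390],None,fx=4,fy=4,interpolation=2))
E
```

```text
clock: 20.68
tcp_pos: [0.5988, -0.0352, 0.1426]
eef_rot: [-0.001, 0.732, 0.681, -0.001]
force: [-0.7, -0.3, -0.6]
gripper_width: 0.06
grip_force: 30.0
(array([ 0.0022, -0.0005,  0.0906]), array([-0.0032,  0.0001, -0.0008]))
```

Converted, 0.025 m is 0.4, 0.002 m is 0.032, -0.003 rad / 1.5708 = -0.0019.

```bash
echo '[[0.032,0,0.32,-0.0019,0,0,0.05],[0,0,0.4,0,0,0,0.05],[0,0,0,0,0,0,0.05]]' > m.json && python3 nudge.py m.json|grep -E "tcp|force:";echo '[[0,0,0.24,0,0,0,0.05],[0,0,0.24,0,0,0,0.05],[0,0,0.16,0,0,0,0.05],[0,0,0.048,0,0,0,0.05],[0,0,0,0,0,0,0.05],[0,0,0,0,0,0,0.05]]' > m.json && python3 nudge.py m.json
```

```text
tcp_pos: [0.5982, -0.0329, 0.0967]
force: [-0.6, 0.5, -1.1]
grip_force: 30.0
clock: 21.85
tcp_pos: [0.6008, -0.0325, 0.0556]
eef_rot: [0.001, 0.732, 0.681, 0.001]
force: [0.9, -0.6, -0.5]
gripper_width: 0.0598
grip_force: 30.0
```

Units first: shifts go in shares of 62.5 mm and turns go in shares of pi/2 rad. So 0.002 m is 0.032.

```bash
echo '[[0.032,0,0.032,0,0,0,0.05],[0.032,0,0.032,0,0,0,0.05],[0,0,0,0,0,0,0.05]]' > m.json && python3 nudge.py m.json|grep -E "tcp|force:";for i in 1 2 3; do echo '[[0.016,0,0,0,0,0,0.05],[0.016,0,0,0,0,0,0.05],[0,0,0,0,0,0,0.05]]' > m.json && python3 nudge.py m.json|grep -E "tcp|force:"; done
```

```text
tcp_pos: [0.6006, -0.0282, 0.051]
force: [-0.1, 0.9, -1.0]
grip_force: 30.0
tcp_pos: [0.6009, -0.0269, 0.0512]
force: [0.1, -3.0, -0.6]
grip_force: 30.0
tcp_pos: [0.6009, -0.0267, 0.0515]
force: [-0.3, -8.0, 1.1]
grip_force: 30.0
tcp_pos: [0.601, -0.0266, 0.0518]
force: [-2.3, -14.3, 2.1]
grip_force: 30.0
```

Converted, -0.004 m is -0.064, -0.002 m is -0.032.

```bash
echo '[[-0.064,0,0,0,0,0,0.05],[0,-0.032,0,0,0,0,0.05],[0,-0.032,0,0,0,0,0.05],[0,0,0,0,0,0,0.05]]' > m.json && python3 nudge.py m.json|grep -E "tcp|force:";for i in 1 2 3; do echo '[[0,-0.016,0,0,0,0,0.05],[0,-0.016,0,0,0,0,0.05],[0,0,0,0,0,0,0.05]]' > m.json && python3 nudge.py m.json|grep -E "tcp|force:"; done
```

```text
tcp_pos: [0.5976, -0.0266, 0.0515]
force: [2.9, -4.9, -1.2]
grip_force: 30.0
tcp_pos: [0.5958, -0.0265, 0.0515]
force: [1.4, -5.3, -1.3]
grip_force: 30.0
tcp_pos: [0.5939, -0.0263, 0.0516]
force: [2.0, -4.8, -0.8]
grip_force: 30.0
tcp_pos: [0.5938, -0.0263, 0.0517]
force: [6.0, -5.4, -4.1]
grip_force: 30.0
```

Contact with both the first carton and the near wall. I'll ease off, lower and release.

Converted, 0.001 m is 0.016.

```bash
echo '[[0,0.016,0.016,0,0,0,0.05],[0,0,0.016,0,0,0,0.05],[0,0,0.016,0,0,0,0.05],[0,0,0,0,0,0,0.05]]' > m.json && python3 nudge.py m.json|grep -E "tcp|force:";echo '[[0,0,0,0,0,0,0.07],[0,0,0,0,0,0,0.091],[0,0,0,0,0,0,0.091],[0,0,0,0,0,0,0.091]]' > m.json && python3 nudge.py m.json|grep -E "tcp|force"
```

```text
tcp_pos: [0.5939, -0.0264, 0.0498]
force: [2.2, -5.7, 4.4]
grip_force: 30.0
tcp_pos: [0.5916, -0.0255, 0.0479]
force: [0.1, -0.5, 0.1]
grip_force: 0.0
```

Converted, -0.06 m is -0.96, -0.03 m is -0.48.

```bash
echo '[[0,0,-0.48,0,0,0,0.091],[0,0,-0.96,0,0,0,0.091],[0,0,-0.96,0,0,0,0.091],[-0.48,0,-0.96,0,0,0,0.091],[-0.48,0,-0.32,0,0,0,0.091],[0,0,0,0,0,0,0.091],[0,0,0,0,0,0,0.091],[0,0,0,0,0,0,0.091]]' > m.json && python3 nudge.py m.json
python3 - <<'E'
from h import *
cm,im=shot("wrist","w4")
for a in(.04,-.005): print(proj(cm,[W(a-.0225,-.0025,.078),W(a+.0225,-.0025,.078),W(a+.0225,.0575,.078),W(a-.0225,.0575,.078)]).round().tolist())
v=im[30:190,270:470];cv2.imwrite("pics/w4c.png",cv2.resize(v,None,fx=3.7,fy=3.7,interpolation=2))
E
```

```text
clock: 26.98
tcp_pos: [0.5867, -0.0826, 0.2724]
eef_rot: [-0.001, 0.732, 0.682, -0.0]
force: [-0.2, -0.7, 1.5]
gripper_width: 0.0911
grip_force: 0.0
[[347.0, 100.0], [348.0, 53.0], [288.0, 53.0], [289.0, 100.0]]
[[345.0, 143.0], [347.0, 100.0], [289.0, 100.0], [290.0, 143.0]]
```

View pics/w4c.png

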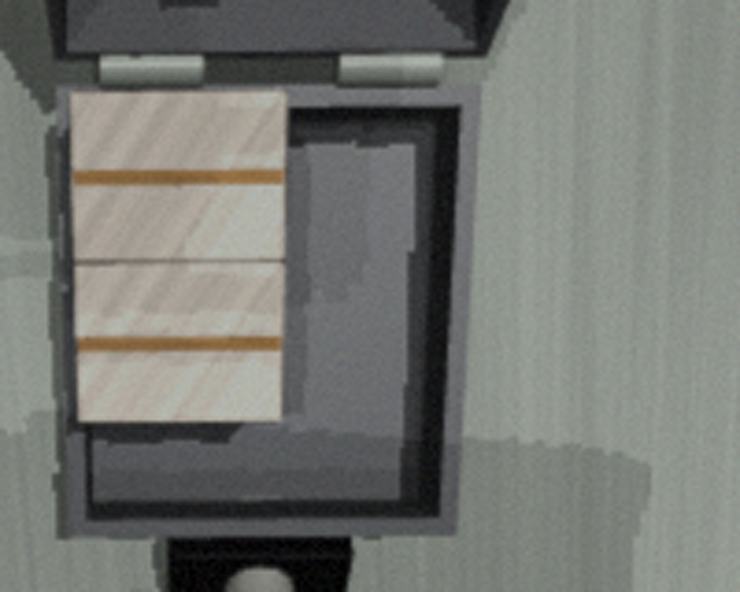

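Both cartons are square and touching, flush to the near and hinge walls. Their tops cover crop (72..286, 92..420), as predicted, and the lid is open.

```bash
python3 -c "
from cell import robot, viewer, status, job
print(job.hand_in())"
```

```text
the job is handed in; nothing more can be done
None
```

I pressed the release button and the lid sprang fully open. The first carton went snug into the hinge-side near corner, the second upright against it and the near wall, and I handed the job in at about 27 s. The last picture shows both square and touching, but the hand-in gave no verdict.

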